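Tip the tube rack onto its base and push it up to the stop bar

ROBOT

A 6-joint arm with a two-finger parallel gripper is mounted at the origin on the work surface. World frame = base frame: x ahead of the robot, y to its left, z up, the work surface at z = 0. Lengths are in m, angles in rad, forces in N, time in s.
With the tool pointing down it reaches from about 0.375 to 0.975 m from the base axis. Payload 3.8 kg.
Tool frame: the origin (TCP) lies on the centre line of the jaws, within the pads' length; the fingertips stand 14 mm ahead of it and the grasp point (between the pads) lies 5 mm behind it; z points along the fingers, x is the direction in which the jaws open and shut, and the axes are right-handed (so a half turn about z gives the same grasp; the last joint's range is limited). The gripper opens to 85 mm and grips with 20 to 120 N. Pads are 22 mm wide; open, the fingers measure 114 mm over their backs; the gripper's body (76 mm by 85 mm) begins 54 mm behind the grasp point. The pads swing forward as they close: fully open they stand 13 mm farther back than shut.
Start: joints at [-1.222, 0.264, 1.604, -0, 1.274, -0.037], TCP at [0.254, -0.625, 0.245] pointing down, gripper open.
Joint ranges: [-2.63, 2.63], [-0.94, 2.18], [0.31, 2.57], [-1.31, 4.45], [0, 2.66], [-2.55, 2.55]. Speed limits (rad/s): [2.57, 2.57, 3.14, 3.14, 3.14, 3.14].

INTERFACE

Orientations are given as a rotation vector (axis times angle).
In Python, from workcell import bot gives the robot as it stands. The module is installed in compiled form; this text tells all that it offers.
- The arm moves only by the tool arm_command, never from a script. Its argument "steps" is one flat list of numbers, 7 for each row, row after row: the shift along the tool's x, y, z in units of 30 mm (1.0 is 30 mm), then the turn, a rotation vector about the tool's x, y, z in units of 6 degrees (1.0 is 6 degrees), then the opening, from 0 (shut) to 1 (fully open). In form: [tx, ty, tz, ax, ay, az, fingers, tx, ty, tz, ax, ay, az, fingers, ...]. A call has 1 to 10 rows; each row shifts and turns the commanded pose from where the row before left it, along the tool's axes as they then stand; what a row does not reach is not made up. A row lasts 1/8 s, in which the tool goes at most 62.5 mm and 10.7 degrees, less where a joint would pass 70% of its speed; a pose out of reach is approached as far as the arm can. A call is refused whole if a number of a shift passes 1 or a number of a turn 1, either way. A call with a gripper value outside its range is refused whole. The fingers move at their own pace and stop on an object; "squeeze" is the grip in N (left out, the last holds). Time passes only in rows, so rows that do not move let the fingers close. It gives the time, the measured TCP pose, the force and the opening at its end, in the units of the state.
- bot.read_state(): the state, without advancing time (a new reading comes with each control period).
- bot.read_camera(name): name is "scene" or "side" or "wrist"; returns a dict with "img" (384x512x3 uint8, red, green, blue), "camera_matrix" (3x3 intrinsics, pixels), "pose" (4x4, takes a point from camera to world coordinates); the wrist camera has in their place "T_tool_cam" (4x4, takes a point from camera to tool coordinates, whose origin is the TCP and whose axes are the tool frame's). Camera axes: x right, y down, z forward; pixel columns grow to the right and rows downward; lengths in m; the calibration is good to about 2 mm. A picture is of the moment at which its call begins: read the wrist's pose just before it. There is no depth.
- bot.finish_job(): hands the job in, once; it reports no verdict.
The state is a dict: "time": time; "q": joint angles; "joint_vel": joint speeds; "joint_torque": joint torques, N m; "tool_pos": TCP position; "tcp_rot": TCP orientation; "wrist_force": force on the tool from outside, world axes, zero at the start; "torque": the same for the moment, N m; "width": opening from 0.0 (shut) to 1.0 (fully open).
Only numpy, scipy, OpenCV 4.12 (cv2) and the standard library are available. Lean on these libraries where they do the work, as an engineer would, in place of code of your own. Each camera call takes 0.05 s, during which the arm holds its last target.

TASK

The empty orange tube rack has been left standing on its end. Without grasping or lifting it, push near its top with the fingertips so that it tips over towards the aluminium stop bar and lies on its base, holes facing up; then push it along the bench until its front end sits flush against the bar, not sticking out past either end of the bar. Leave the bottles, jar, beaker, tube and tip box where they stand.

Things in the scene. Friction and masses are not known exactly. Their poses are not given: they have to be found in the camera images.
- rack: Loose orange plastic rack, 0.13-0.27 kg, 150 mm long, 86 wide, 50 thick, standing on one small end. As it stands: origin at the centre of that end, z up its length, y along its width, x through its thickness from the holed face (x -25 mm, towards the robot; six 30 mm blind holes, solid from 118 to 150 mm up: push there) to the plain base (x +25 mm, towards the bar)
- rack_center (a point): Centre of the rack block, 75 mm along its z axis. Pushed towards its +x, the rack leans about its lower base edge, goes over by itself past 18 degrees, and then lies 50 mm high, its z axis level and pointing at the bar, its x axis down
- rack_heel (a point): Middle of the rack's edge between its base face and the end it stands on at the start: at bench level, the edge it tips over; once tipped, the lower edge of the rear end, a plain flat 86 x 50 mm face (the end it stood on). It must stay down on the bench
- rack_front_l (a point): Corner of the base face at the upper end of the rack (y = +43 mm): once tipped, the lower left corner of the front end, as seen from the robot
- rack_front_r (a point): The same, y = -43 mm: once tipped, the lower right corner of the front end. Friction is high: pushed by one narrow tip the rack can jam askew with one front corner on the bar; two tips spread about 50 mm apart on its rear end push it square
- stop_bar: Aluminium bar fixed to the black bench, 200 mm long (y), 20 thick, 25 high. Origin at the foot of the middle of the face towards the rack; x points away from the rack, z up. Two flat yellow lines run out 150 mm from its ends. The rack starts 200-225 mm in front of it, base turned to it within 9 degrees; once tipped its front end is 20-60 mm short of the bar
- big_bottle: Loose white bottle with a blue cap, 84 mm across, 200 mm high; origin at the centre of its underside. Leave alone
- buffer_bottle: Loose green bottle, white cap, 60 mm across, 140 mm high; origin at the centre of its underside. Leave alone
- jar: Loose amber jar, black lid, 60 mm across, 75 mm high; origin at the centre of its underside. Leave alone
- tip_box: Loose blue box with a clear lid, 62 x 92 x 55 mm; origin at the centre of its underside. Leave alone
- beaker: Loose glass beaker, 70 mm across, 90 mm high; origin at the centre of its underside. Leave alone
- tube: Loose blue-capped tube standing alone, 34 mm across the cap, 110 mm high; origin at the centre of its underside. Leave alone

How it is judged:
By the outcome, as a careful person would: the job done as asked, in the order asked, and still so for the second after the job is handed in, with the robot touching nothing.
It also fails if it takes over 45 s, if anything falls off the work surface, if the arm or the gripper's body presses on something with over 40 N, if the wrist force passes 120 N, or if a joint passes its speed limit or range.

## Working session

There is one attempt and no reset: what is moved stays moved. The work goes in short steps, Python scripts to look and compute and a tool call to move; the robot and the scene stay as the last step left them, time stands still between calls to the robot, and variables do not carry over. Pictures are saved under pics/ and viewed, and the job is handed in when it is done.

Besides the shell and the picture viewer there is one more tool, called after "Call:" by a JSON object that holds its "fn" and its "kwargs", one argument or row to a line. arm_command: Moves the arm, as the interface text tells. Its arguments: {"type":"object","properties":{"steps":{"type":"array","items":{"type":"number"}},"squeeze":{"type":"number"}},"required":["steps"]}

```bash
mkdir -p pics; python3 - <<'E'
from workcell import bot
import cv2,numpy as np,pickle
s=bot.read_state();print({k:np.round(v,3).tolist() for k,v in s.items()})
d={}
for n in("scene","side"):
    c=bot.read_camera(n);d[n]=c
    cv2.imwrite(f"pics/{n}0.png",cv2.resize(c["img"][:,:,::-1],(768,576)))
    print(n,np.round(c["camera_matrix"],1).tolist(),np.round(c["pose"],3).tolist())
pickle.dump(d,open("cam0.pkl","wb"))
E
```

```text
{'time': 0.0, 'q': [-1.222, 0.265, 1.605, 0.0, 1.274, -0.037], 'joint_vel': [-0.0, -0.001, 0.0, -0.0, 0.001, 0.001], 'joint_torque': [0.001, -51.51, -36.732, -0.0, 0.013, 0.0], 'tool_pos': [0.254, -0.625, 0.244], 'tcp_rot': [-2.605, 1.754, 0.003], 'wrist_force': [0.114, -0.473, -0.39], 'torque': [-0.021, -0.006, 0.027], 'width': 1.004}
scene [[437.7, 0.0, 257.4], [0.0, 437.7, 190.5], [0.0, 0.0, 1.0]] [[0.591, 0.451, -0.668, 1.26], [0.806, -0.342, 0.483, -0.382], [-0.011, -0.824, -0.566, 0.644], [0.0, 0.0, 0.0, 1.0]]
side [[460.6, 0.0, 258.1], [0.0, 460.6, 195.9], [0.0, 0.0, 1.0]] [[-0.953, -0.134, 0.272, 0.343], [-0.302, 0.495, -0.815, 0.893], [-0.026, -0.859, -0.512, 0.631], [0.0, 0.0, 0.0, 1.0]]
```

View pics/scene0.png

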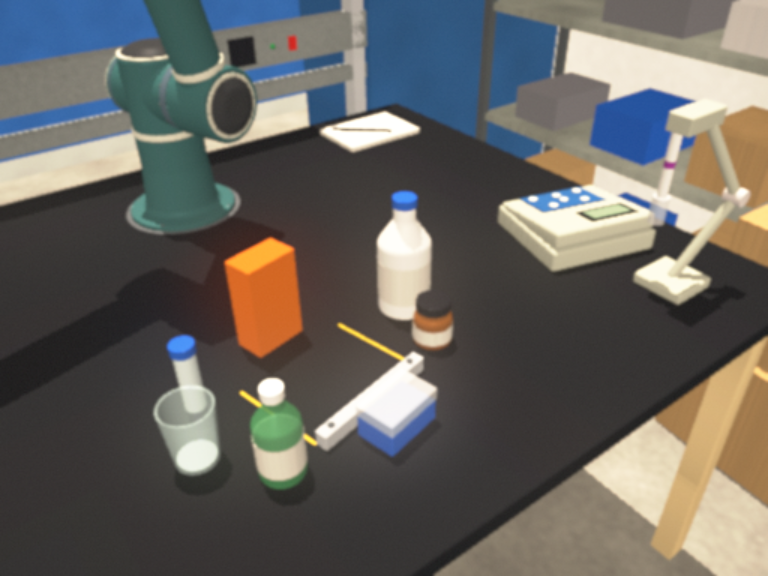

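View pics/side0.png

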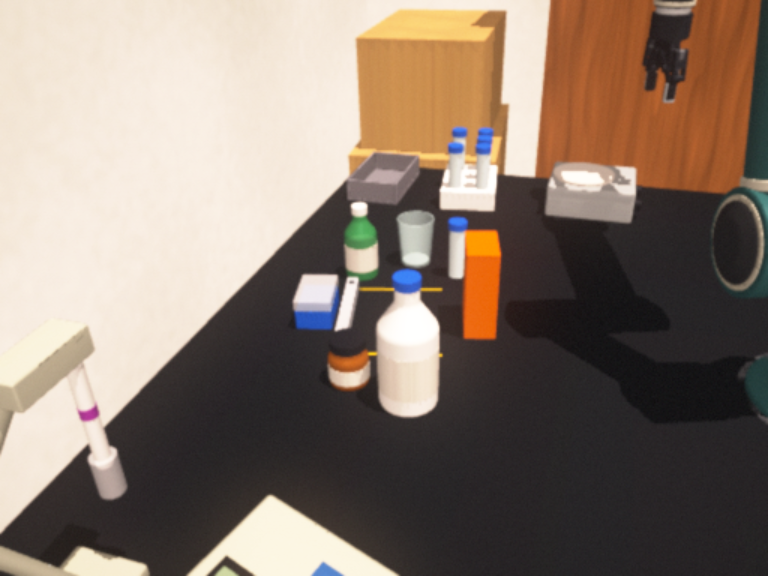

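The scene picture shows the rack at about (265,300), the bar from (325,440) to (415,365), and the big bottle and jar to the bar's +y end. The tube, beaker and green bottle are on the other side. I'll zoom in to get the corners.

```bash
python3 - <<'E'
import cv2,numpy as np,pickle
d=pickle.load(open("cam0.pkl","rb"))
a=d["scene"]["img"][150:330,90:310,::-1];cv2.imwrite("pics/sz.png",cv2.resize(a,None,fx=3.6,fy=3.3,interpolation=cv2.INTER_CUBIC))
a=d["side"]["img"][130:280,190:350,::-1];cv2.imwrite("pics/dz.png",cv2.resize(a,None,fx=4,fy=4,interpolation=cv2.INTER_CUBIC))
E
```

```text
(no output)
```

View pics/sz.png

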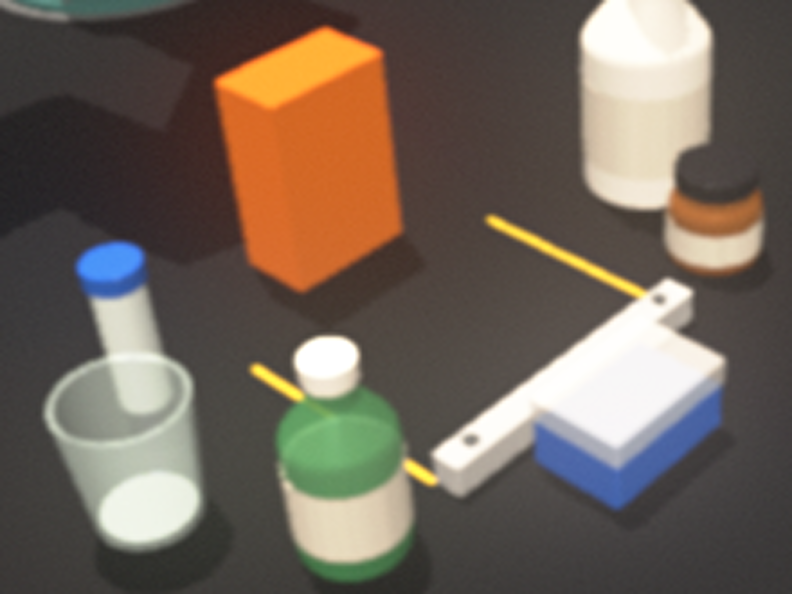

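View pics/dz.png

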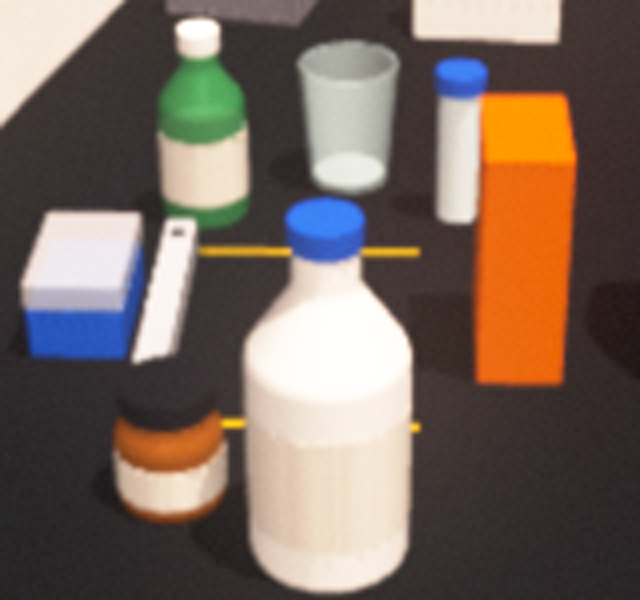

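```bash
cat > h.py <<'E'
import numpy as np
from scipy.optimize import least_squares
def proj(c,P):
    T=np.linalg.inv(c["pose"]);p=np.asarray(P)@T[:3,:3].T+T[:3,3];p=p@c["camera_matrix"].T
    return p[:,:2]/p[:,2:]
def place(q,L):
    L=np.array(L,float)/1000;c,s=np.cos(q[2]),np.sin(q[2])
    return np.c_[q[0]+c*L[:,0]-s*L[:,1],q[1]+s*L[:,0]+c*L[:,1],L[:,2]]
def fit(d,obs,q0):
    f=lambda q:np.concatenate([(proj(d[n],place(q,L))-np.array(px)).ravel() for n,L,px in obs])
    r=least_squares(f,q0,loss="soft_l1");return r.x,f(r.x).reshape(-1,2)
def ray(c,px,z):
    K=np.linalg.inv(c["camera_matrix"]);v=c["pose"][:3,:3]@(K@[px[0],px[1],1]);o=c["pose"][:3,3]
    return o+v*(z-o[2])/v[2]
E
python3 - <<'E'
from h import *;import pickle
d=pickle.load(open("cam0.pkl","rb"))
S=lambda l:[(x/3.6+90-.36,y/3.3+150-.35) for x,y in l]
D=lambda l:[(x/4+190-.375,y/4+130-.375) for x,y in l]
rs=("scene",[(-25,-43,150),(25,-43,150),(25,43,150),(-25,43,150),(-25,-43,0),(25,-43,0),(25,43,0)],S([(217,82),(273,108),(383,52),(325,27),(250,262),(302,292),(403,233)]))
rd=("side",[(25,43,0),(-25,43,0),(25,43,150),(-25,43,150),(-25,-43,150)],D([(477,383),(563,383),(480,163),(577,163),(567,95)]))
for o in([rs],[rd],[rs,rd]):
    q,r=fit(d,o,[.5,0,0]);print("rack",q.round(4),np.degrees(q[2]).round(2),np.abs(r).max().round(2))
Q=q
bs=("scene",[(-150,-100,0),(-150,100,0),(0,-100,0),(0,100,0),(0,-100,25)],S([(253,369),(488,218),(433,482),(640,293),(432,457)]))
bd=("side",[(-150,-100,0),(-150,100,0),(0,-100,25)],D([(420,252),(420,428),(197,222)]))
for o in([bs],[bd],[bs,bd]):
    q,r=fit(d,o,[.7,0,0]);print("bar",q.round(4),np.degrees(q[2]).round(2),r.round(1).tolist())
c,s=np.cos(q[2]),np.sin(q[2]);R=np.array([[c,s],[-s,c]])
print("rack in bar",R@(Q[:2]-q[:2]),np.degrees(Q[2]-q[2]))
# front after tipping
h=place(Q,[(25,0,0),(175,43,0),(175,-43,0)]);print((h[:,:2]-q[:2])@R.T)
for n,px in[("big",(328,585)),("jar",(170,518)),("green",(203,222)),("beaker",(347,188)),("tube",(457,220))]:
    p=ray(d["side"],D([px])[0],0);print(n,p.round(3),R@(p[:2]-q[:2]))
E
```

```text
rack [ 0.5039 -0.0592  0.2428] 13.91 0.58
rack [ 0.5039 -0.0602  0.2301] 13.18 1.37
rack [ 0.504  -0.0594  0.2388] 13.68 1.41
bar [ 0.7084 -0.0202  0.2523] 14.46 [[-0.5, 0.0], [-1.2, 0.3], [0.4, -0.2], [6.1, 3.4], [-0.2, -1.7]]
bar [ 0.7096 -0.0192  0.2423] 13.88 [[-0.1, 0.4], [0.2, 0.1], [-0.1, -0.7]]
bar [ 0.7093 -0.0202  0.2463] 14.11 [[-0.2, -0.1], [-0.6, 0.4], [0.5, -0.1], [6.6, 3.7], [-0.2, -1.6], [-0.0, 0.2], [0.6, -0.3], [-0.0, -0.8]]
rack in bar [-0.20861701  0.01208148] -0.4252292093449611
[[-0.1836177   0.01189594]
 [-0.0333027   0.05378152]
 [-0.03394096 -0.03221611]]
big [0.554 0.189 0.   ] [-0.10010476  0.24066553]
jar [0.652 0.159 0.   ] [-0.01201808  0.18813397]
green [ 0.744 -0.155  0.   ] [ 0.00078339 -0.13955911]
beaker [ 0.66  -0.229 -0.   ] [-0.09835676 -0.19072825]
tube [ 0.574 -0.204  0.   ] [-0.1759594  -0.14515288]
```

```bash
cat >> h.py <<'E'
from scipy.spatial.transform import Rotation as Ro
PSI=0.2463; BAR=np.array([.7093,-.0202])
def togo(s,along,across,z,yaw=PSI):
    """target TCP in bar frame (along=x to bar, across=y) -> tool-axis shift units and yaw"""
    R=Ro.from_rotvec(s["tcp_rot"]).as_matrix()
    u=np.array([np.cos(PSI),np.sin(PSI)]);v=np.array([-u[1],u[0]])
    t=np.append(BAR+along*u+across*v,z);dp=R.T@(t-np.array(s["tool_pos"]))
    e=(np.array(s["tool_pos"])[:2]-BAR);print("bar-frame TCP",(e@u).round(4),(e@v).round(4),"tilt",R[:,2].round(4))
    for sg in(1,-1):
        Rt=np.c_[sg*np.append(-v,0),np.append(-u if sg>0 else u,0)*1,[0,0,-1]]
        if np.linalg.det(Rt)<0: Rt[:,1]*=-1
        rv=Ro.from_matrix(R.T@Rt).as_rotvec();print("turn units",(np.degrees(rv)/6).round(3),"shift after turn",(Rt.T@(t-np.array(s["tool_pos"]))/.03).round(3))
    print("shift units now",(dp/.03).round(3),"F",np.round(s["wrist_force"],2),"w",round(s["width"],3),"t",round(s["time"],2),"q6",round(s["q"][5],3))
    print("toolx in bar",R[:2,0]@u,R[:2,0]@v)
E
python3 - <<'E'
from h import *;from workcell import bot
togo(bot.read_state(),-.30,.012,.245)
E
```

```text
bar-frame TCP -0.5892 -0.4753 tilt [-7.0e-04  1.9e-03 -1.0e+00]
turn units [1.000e-03 2.000e-02 1.332e+00] shift after turn [-16.242  -9.639  -0.031]
turn units [-2.9000e-02  1.0000e-03 -2.8668e+01] shift after turn [16.242  9.639 -0.031]
shift units now [-14.744 -11.804   0.   ] F [0.35 0.1  0.38] w 1.002 t 0.1 q6 -0.037
toolx in bar 0.1390471754163659 -0.9902836356173317
```

Call:
{"fn": "arm_command", "kwargs": {
  "steps": [0, 0, 0, 0, 0.02, 0.67, 0.45, 0, 0, 0, 0, 0, 0.66, 0.45, -0.95, -0.5, 0, 0, 0, 0, 0.45, -0.95, -0.6, 0, 0, 0, 0, 0.45, -0.95, -0.6, 0, 0, 0, 0, 0.45, -0.95, -0.6, 0, 0, 0, 0, 0.45, -0.95, -0.6, 0, 0, 0, 0, 0.45, -0.95, -0.6, 0, 0, 0, 0, 0.45, -0.95, -0.6, 0, 0, 0, 0, 0.45, -0.95, -0.6, 0, 0, 0, 0, 0.45]
}}

```text
time: 1.35
tool_pos: [0.3351, -0.3685, 0.2443]
tcp_rot: [2.477, -1.931, 0.002]
wrist_force: [0.3, 0.3, 0.6]
width: 0.45
```

Call:
{"fn": "arm_command", "kwargs": {
  "steps": [-0.95, -0.6, 0, 0, 0, 0, 0.45, -0.95, -0.6, 0, 0, 0, 0, 0.45, -0.95, -0.6, 0, 0, 0, 0, 0.45, -0.95, -0.6, 0, 0, 0, 0, 0.45, -0.95, -0.6, 0, 0, 0, 0, 0.45, -0.95, -0.6, 0, 0, 0, 0, 0.45, -0.95, -0.6, 0, 0, 0, 0, 0.45, -0.95, -0.6, 0, 0, 0, 0, 0.45, 0, 0, 0, 0, 0, 0, 0.45]
}}

```text
time: 2.48
tool_pos: [0.4191, -0.1119, 0.244]
tcp_rot: [2.48, -1.927, 0.001]
wrist_force: [0.2, -0.4, 0.0]
width: 0.454
```

```bash
python3 - <<'E'
from h import *;from workcell import bot
import cv2
s=bot.read_state();print(np.round(s["tool_pos"],4));togo(s,-.29,.012,.135)
for n in("side","wrist"):
    c=bot.read_camera(n);cv2.imwrite(f"pics/{n}1.png",cv2.resize(c["img"][:,:,::-1],(768,576)))
    if n=="wrist":print(c["T_tool_cam"].round(3).tolist())
E
```

```text
[ 0.4191 -0.1119  0.244 ]
bar-frame TCP -0.3038 -0.0182 tilt [ 1.0e-04 -1.4e-03 -1.0e+00]
turn units [ 0.002 -0.013  0.034] shift after turn [-1.007 -0.459  3.633]
turn units [ 2.1000e-02  3.0000e-03 -2.9966e+01] shift after turn [1.007 0.459 3.633]
shift units now [-1.01  -0.464  3.632] F [ 0.16 -0.43  0.04] w 0.454 t 2.48 q6 1.004
toolx in bar 0.0036055698957825327 -0.9999925536291866
[[1.0, 0.001, 0.001, -0.0], [-0.001, 0.963, 0.271, -0.069], [-0.001, -0.271, 0.963, -0.13], [0.0, 0.0, 0.0, 1.0]]
```

View pics/side1.png

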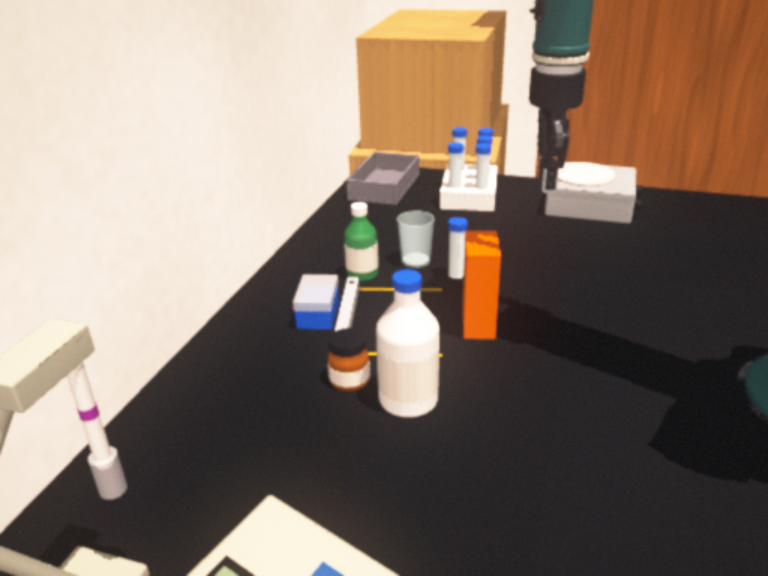

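View pics/wrist1.png

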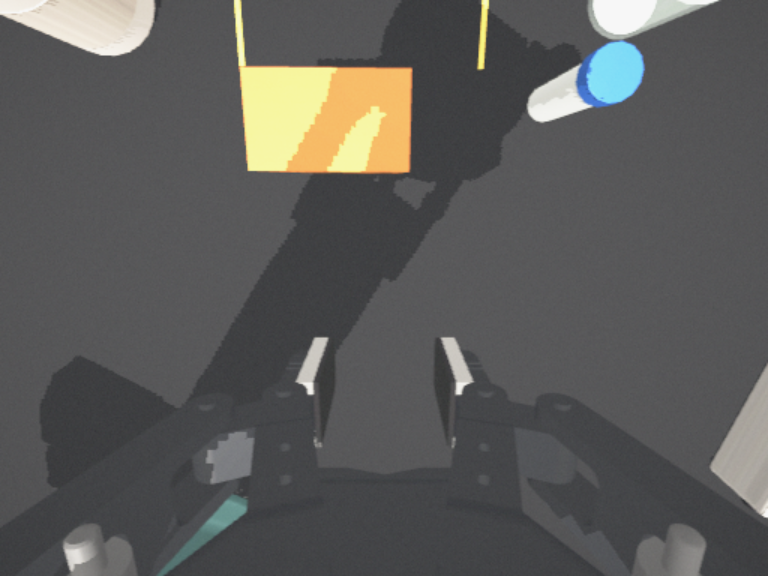

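```bash
python3 - <<'E'
from h import *;from workcell import bot
import cv2
s=bot.read_state();c=bot.read_camera("wrist");K=c["camera_matrix"];print(K.round(1).tolist())
T=c["T_tool_cam"]
a=c["img"][200:330,180:340,::-1];cv2.imwrite("pics/wz.png",cv2.resize(a,None,fx=4.5,fy=4.5,interpolation=cv2.INTER_CUBIC))
# predicted pixels of tip corners for candidate z
for z in(0,.005,.01,.014,.02):
  P=np.array([[.019,-.011,z],[-.019,-.011,z],[.019,.011,z]]);q=(P-T[:3,3])@T[:3,:3]@K.T;print(z,(q[:,:2]/q[:,2:]*1.5).round(0).tolist())
W=np.eye(4);W[:3,:3]=Ro.from_rotvec(s["tcp_rot"]).as_matrix();W[:3,3]=s["tool_pos"]
c["pose"]=W@T
u=np.array([np.cos(PSI),np.sin(PSI)]);R=np.array([u,[-u[1],u[0]]])
for n,px,z in[("rackTL",(240,66),.15),("TR",(411,68),.15),("BL",(248,171),.15),("BR",(410,173),.15),("lineL",(244,66),0),("lineR",(481,68),0),("lineL0",(237,0),0),("lineR0",(486,0),0)]:
    p=ray(c,(px[0]/1.5-.17,px[1]/1.5-.17),z);print(n,(R@(p[:2]-BAR)).round(4))
cs=bot.read_camera("side")
for z in(0,.007,.014):print(z,(proj(cs,[np.array(s["tool_pos"])-[0,0,z]])*1.5).round(0))
E
```

```text
[[265.8, 0.0, 256.0], [0.0, 265.8, 191.4], [0.0, 0.0, 1.0]]
0 [[438.0, 345.0], [330.0, 345.0], [435.0, 400.0]]
0.005 [[436.0, 339.0], [332.0, 339.0], [434.0, 393.0]]
0.01 [[434.0, 334.0], [334.0, 334.0], [432.0, 386.0]]
0.014 [[433.0, 330.0], [335.0, 330.0], [431.0, 381.0]]
0.02 [[431.0, 324.0], [337.0, 324.0], [430.0, 374.0]]
rackTL [-0.1829  0.0531]
TR [-0.1835 -0.0333]
BL [-0.2338  0.0536]
BR [-0.2346 -0.0338]
lineL [-0.1476  0.098 ]
lineR [-0.1486 -0.1019]
lineL0 [-0.0996  0.0992]
lineR0 [-0.099  -0.1025]
0 [[548. 177.]]
0.007 [[547. 182.]]
0.014 [[547. 186.]]
```

View pics/wz.png

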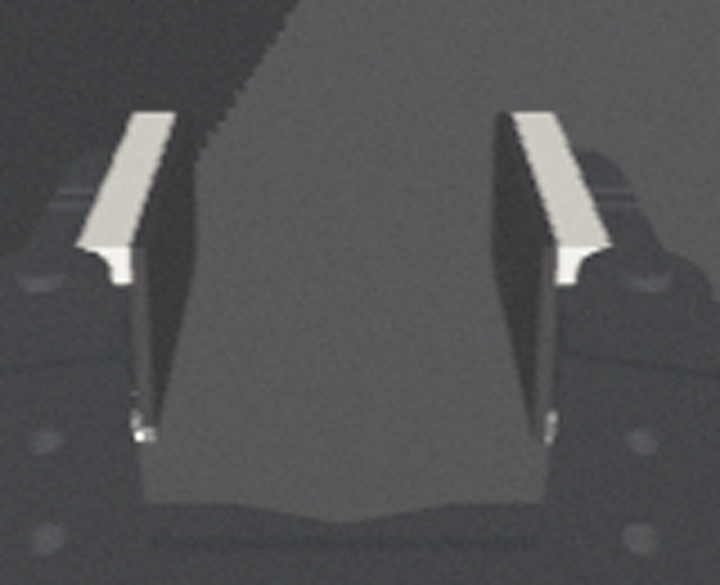

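The wrist view confirms the rack. Its holed face is at about -0.234 and it is centred at about +0.011 in the bar frame. The yellow lines match the bar fit. The fingertips sit about 7 mm ahead of the TCP. Next I lower the tool behind the rack.

Call:
{"fn": "arm_command", "kwargs": {
  "steps": [-0.48, 0, 0, 0, 0, 0.03, 0.45, -0.48, 0, 0.6, 0, 0, 0, 0.45, 0, 0, 0.9, 0, 0, 0, 0.45, 0, 0, 0.9, 0, 0, 0, 0.45, 0, 0, 0.87, 0, 0, 0, 0.45, 0, -0.7, 0, 0, 0, 0, 0.45, 0, -0.7, 0, 0, 0, 0, 0.45, 0, -0.3, 0, 0, 0, 0, 0.45, 0, 0, 0, 0, 0, 0, 0.45]
}}

```text
time: 3.8
tool_pos: [0.4613, -0.0731, 0.1456]
tcp_rot: [2.474, -1.933, 0.001]
wrist_force: [-0.8, 0.3, -0.6]
width: 0.448
```

```bash
python3 - <<'E'
from h import *;from workcell import bot
import cv2
s=bot.read_state();print(np.round(s["tool_pos"],4));togo(s,-.20,.0105,.146)
for n in("side","scene"):
    c=bot.read_camera(n);cv2.imwrite(f"pics/{n}2.png",c["img"][100:300,120:400,::-1])
a=np.hstack([cv2.imread("pics/side2.png"),cv2.imread("pics/scene2.png")]);cv2.imwrite("pics/c2.png",cv2.resize(a,None,fx=1.4,fy=1.4))
E
```

```text
[ 0.4613 -0.0731  0.1456]
bar-frame TCP -0.2534 0.0092 tilt [-5.0e-04 -1.8e-03 -1.0e+00]
turn units [ 0.008 -0.015 -0.02 ] shift after turn [-0.043 -1.781 -0.012]
turn units [-2.400e-02 -1.300e-02  2.998e+01] shift after turn [ 0.043  1.781 -0.012]
shift units now [-0.047 -1.781 -0.014] F [-0.84  0.26 -0.57] w 0.448 t 3.8 q6 1.119
toolx in bar -0.002096854217113326 -0.999996541662724
```

View pics/c2.png

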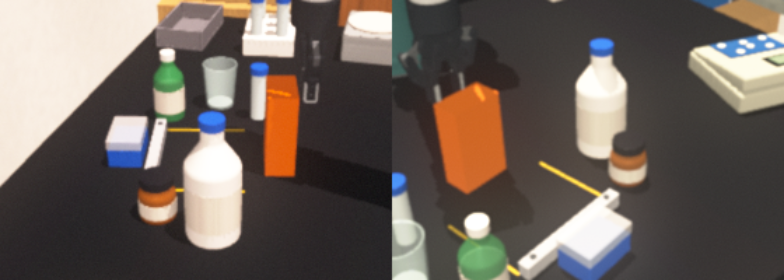

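Both fingertips stand just behind the upper face, at (310,95) in the side crop. I'll push slowly.

Call:
{"fn": "arm_command", "kwargs": {
  "steps": [-0.04, -0.18, 0, 0, 0, 0, 0.45, 0, -0.18, 0, 0, 0, 0, 0.45, 0, -0.18, 0, 0, 0, 0, 0.45, 0, -0.18, 0, 0, 0, 0, 0.45, 0, -0.18, 0, 0, 0, 0, 0.45, 0, -0.18, 0, 0, 0, 0, 0.45]
}}

```text
time: 4.65
tool_pos: [0.4933, -0.0645, 0.1462]
tcp_rot: [2.474, -1.935, 0.003]
wrist_force: [0.3, -0.1, 0.2]
width: 0.449
```

```bash
cat > look.py <<'E'
from h import *;from workcell import bot
import cv2,sys
k=sys.argv[1]
s=bot.read_state();print(np.round(s["tool_pos"],4));togo(s,-.20,.0105,.146)
a=np.hstack([bot.read_camera(n)["img"][100:300,120:400,::-1] for n in("side","scene")]);cv2.imwrite(f"pics/c{k}.png",cv2.resize(a,None,fx=1.4,fy=1.4))
E
python3 look.py 3
```

```text
[ 0.4933 -0.0645  0.1462]
bar-frame TCP -0.2203 0.0097 tilt [ 7.e-04 -2.e-03 -1.e+00]
turn units [-0.002 -0.02  -0.028] shift after turn [-0.027 -0.677  0.007]
turn units [-3.1000e-02  4.0000e-03  2.9972e+01] shift after turn [0.027 0.677 0.007]
shift units now [-0.029 -0.677  0.007] F [ 0.29 -0.09  0.22] w 0.449 t 4.65 q6 1.149
toolx in bar -0.0028822537229825076 -0.999993690682626
```

View pics/c3.png

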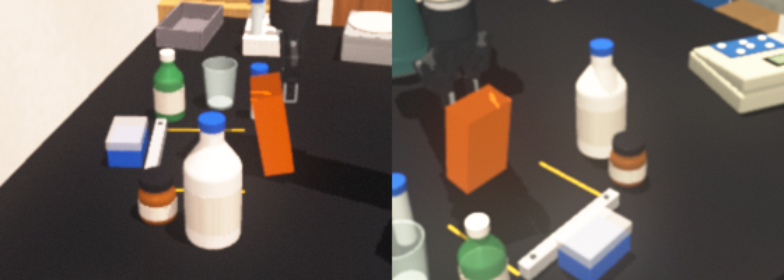

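The rack is leaning about 11° on its heel with no sliding. I'll continue.

Call:
{"fn": "arm_command", "kwargs": {
  "steps": [0, -0.18, 0, 0, 0, 0, 0.45, 0, -0.18, 0, 0, 0, 0, 0.45, 0, -0.18, 0, 0, 0, 0, 0.45, 0, -0.18, 0, 0, 0, 0, 0.45, 0, 0, 0, 0, 0, 0, 0.45, 0, 0, 0, 0, 0, 0, 0.45]
}}

```text
time: 5.5
tool_pos: [0.5137, -0.0594, 0.1461]
tcp_rot: [2.474, -1.934, 0.002]
wrist_force: [0.4, 0.0, -1.3]
width: 0.45
```

```bash
python3 look.py 4
```

```text
[ 0.5137 -0.0594  0.1461]
bar-frame TCP -0.1993 0.0097 tilt [ 3.0e-04 -1.9e-03 -1.0e+00]
turn units [ 0.002 -0.018 -0.027] shift after turn [-0.026  0.024  0.005]
turn units [-2.9000e-02 -3.0000e-03  2.9973e+01] shift after turn [ 0.026 -0.024  0.005]
shift units now [-0.026  0.024  0.005] F [ 0.38  0.02 -1.28] w 0.45 t 5.5 q6 1.166
toolx in bar -0.00285560900806654 -0.9999940936654049
```

View pics/c4.png

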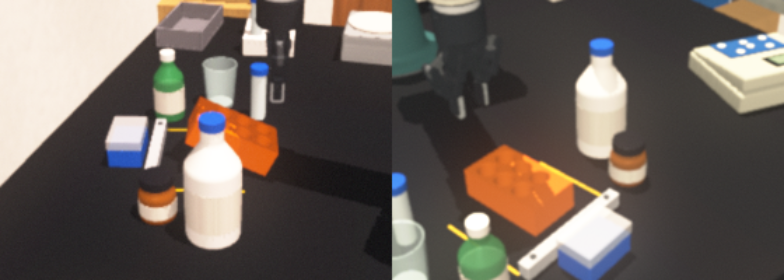

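The picture catches the rack mid-fall. I'll back off while it settles.

Call:
{"fn": "arm_command", "kwargs": {
  "steps": [0, 0.6, 0, 0, 0, 0, 0.45, 0, 0.6, 0, 0, 0, 0, 0.45, 0, 0.6, 0, 0, 0, 0, 0.45, 0, 0, 0, 0, 0, 0, 0.45, 0, 0, 0, 0, 0, 0, 0.45]
}}

```text
time: 6.22
tool_pos: [0.4616, -0.0726, 0.1467]
tcp_rot: [2.474, -1.936, 0.005]
wrist_force: [0.3, 0.1, 0.3]
width: 0.449
```

```bash
python3 look.py 5; python3 - <<'E'
from h import *;from workcell import bot
import cv2,pickle
d={"s":bot.read_state()}
for n in("scene","side","wrist"):d[n]=bot.read_camera(n)
pickle.dump(d,open("cam5.pkl","wb"))
cv2.imwrite("pics/w5.png",cv2.resize(d["wrist"]["img"][:,:,::-1],(768,576)))
cv2.imwrite("pics/s5.png",cv2.resize(d["scene"]["img"][150:330,90:310,::-1],None,fx=3.6,fy=3.3,interpolation=cv2.INTER_CUBIC))
E
```

```text
[ 0.4616 -0.0726  0.1467]
bar-frame TCP -0.253 0.0096 tilt [ 0.0021 -0.0021 -1.    ]
turn units [-0.014 -0.025 -0.032] shift after turn [-0.031 -1.765  0.022]
turn units [-3.9000e-02  2.2000e-02  2.9968e+01] shift after turn [0.031 1.765 0.022]
shift units now [-0.038 -1.765  0.024] F [0.28 0.12 0.25] w 0.449 t 6.22 q6 1.121
toolx in bar -0.003391516078804127 -0.9999909498176208
```

View pics/c5.png

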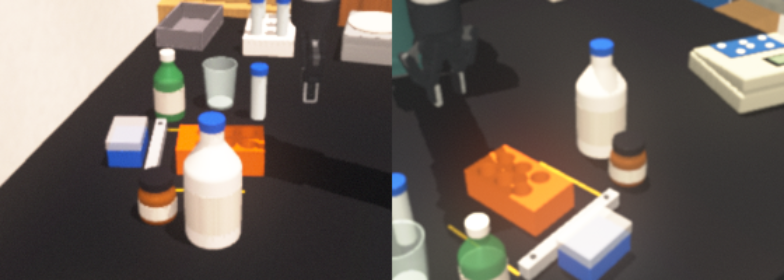

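View pics/w5.png

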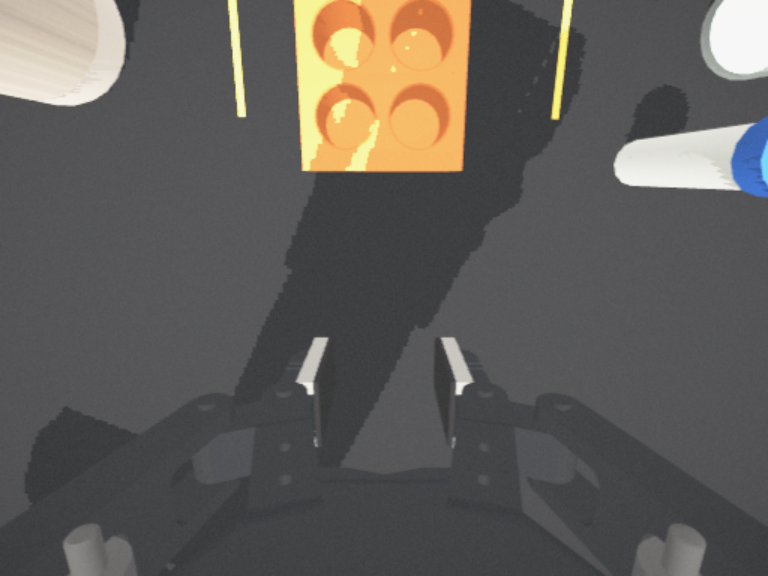

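View pics/s5.png

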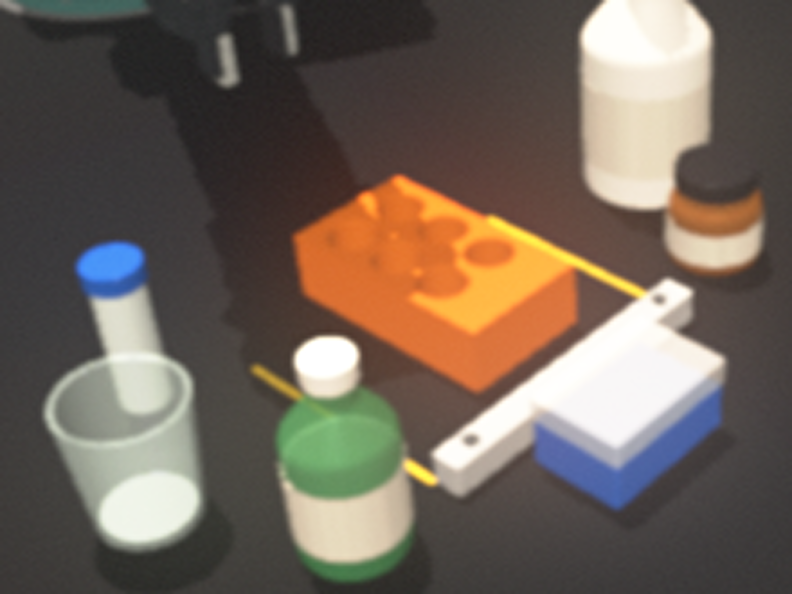

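```bash
python3 - <<'E'
from h import *;import pickle
d=pickle.load(open("cam5.pkl","rb"));s=d["s"]
S=lambda l:[(x/3.6+90-.36,y/3.3+150-.35) for x,y in l]
W=np.eye(4);W[:3,:3]=Ro.from_rotvec(s["tcp_rot"]).as_matrix();W[:3,3]=s["tool_pos"];c=d["wrist"];c["pose"]=W@c["T_tool_cam"]
o=[("scene",[(0,-43,50),(150,-43,50),(150,43,50),(0,43,50),(150,-43,0),(150,43,0),(0,-43,0)],S([(293,237),(474,333),(577,267),(397,175),(477,391),(575,322),(303,295)])),
("wrist",[(0,43,50),(0,-43,50)],[(302/1.5-.17,171/1.5-.17),(462/1.5-.17,171/1.5-.17)])]
u=np.array([np.cos(PSI),np.sin(PSI)]);R=np.array([u,[-u[1],u[0]]])
for oo in(o,o[:1]):
    q,r=fit(d,oo,[.53,-.05,.24]);print(R@(q[:2]-BAR),np.degrees(q[2]-PSI),np.abs(r).max())
p=place(q,[(0,0,0),(150,43,0),(150,-43,0)]);print((p[:,:2]-BAR)@R.T)
for px in[(302,171),(462,171)]:print(R@(ray(c,(px[0]/1.5-.17,px[1]/1.5-.17),.05)[:2]-BAR))
for px in[(242,117),(556,119)]:print(R@(ray(c,(px[0]/1.5-.17,px[1]/1.5-.17),0)[:2]-BAR))
E
```

```text
[-0.18145043  0.01046059] -0.10018288179016743 1.042265436561678
[-0.18163554  0.01084548] -0.19054900997026855 1.0992637939163217
[[-0.18163554  0.01084548]
 [-0.03149336  0.05334638]
 [-0.03177937 -0.03265314]]
[-0.18136801  0.05404145]
[-0.18154381 -0.03337005]
[-0.14738582  0.10044003]
[-0.14891696 -0.10198876]
```

The rack lies flat with its holes up, rear at -0.1815 and front about 31.5 mm short of the bar, yaw within 0.3°. Next I lower behind the rear end and bring the tips close.

Call:
{"fn": "arm_command", "kwargs": {
  "steps": [-0.03, 0, 0.6, 0, 0, -0.03, 0.45, 0, 0, 0.9, 0, 0, 0, 0.45, 0, 0, 0.9, 0, 0, 0, 0.45, 0, 0, 0.9, 0, 0, 0, 0.45, 0, 0, 0.6, 0, 0, 0, 0.45, 0, 0, 0.18, 0, 0, 0, 0.45, 0, -0.7, 0, 0, 0, 0, 0.45, 0, -0.8, 0, 0, 0, 0, 0.45, 0, -0.2, 0, 0, 0, 0, 0.45, 0, 0, 0, 0, 0, 0, 0.45]
}}

```text
time: 7.72
tool_pos: [0.5109, -0.0593, 0.0242]
tcp_rot: [2.477, -1.93, 0.003]
wrist_force: [-0.1, 0.7, -0.5]
width: 0.455
```

```bash
python3 look.py 6;python3 - <<'E'
from workcell import bot
import cv2
cv2.imwrite("pics/w6.png",cv2.resize(bot.read_camera("wrist")["img"][:,:,::-1],(768,576)))
E
```

```text
[ 0.5109 -0.0593  0.0242]
bar-frame TCP -0.2019 0.0104 tilt [ 8.0e-04 -2.1e-03 -1.0e+00]
turn units [-0.002 -0.021  0.008] shift after turn [-2.000e-03 -6.300e-02 -4.062e+00]
turn units [ 3.3000e-02 -4.0000e-03 -2.9992e+01] shift after turn [ 2.000e-03  6.300e-02 -4.062e+00]
shift units now [ 0.007 -0.065 -4.062] F [-0.07  0.7  -0.47] w 0.455 t 7.72 q6 1.163
toolx in bar 0.0007909905603842954 -0.9999972457504045
```

View pics/c6.png

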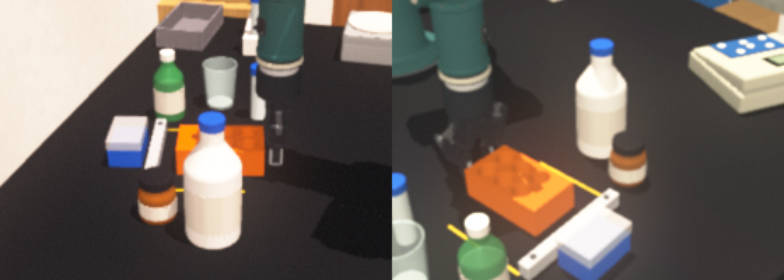

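View pics/w6.png

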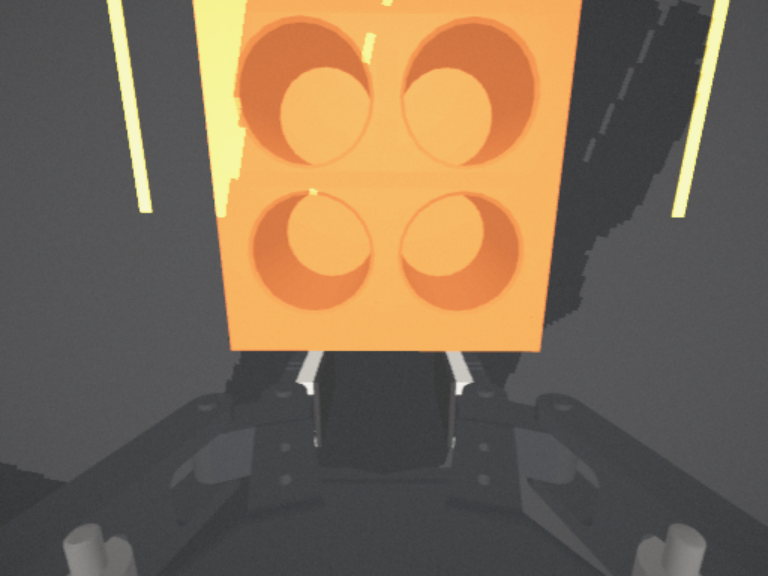

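The tips are spread evenly on the rear face and just short of contact. I'll push 36 mm slowly, then check.

Call:
{"fn": "arm_command", "kwargs": {
  "steps": [0, -0.2, 0, 0, 0, 0, 0.45, 0, -0.2, 0, 0, 0, 0, 0.45, 0, -0.2, 0, 0, 0, 0, 0.45, 0, -0.2, 0, 0, 0, 0, 0.45, 0, -0.2, 0, 0, 0, 0, 0.45, 0, -0.2, 0, 0, 0, 0, 0.45]
}}

```text
time: 8.62
tool_pos: [0.5459, -0.0505, 0.0239]
tcp_rot: [2.477, -1.931, 0.002]
wrist_force: [-3.7, -1.6, 3.8]
width: 0.448
```

```bash
cat > look2.py <<'E'
from h import *;from workcell import bot
import cv2,sys
k=sys.argv[1]
s=bot.read_state();print(np.round(s["tool_pos"],4));togo(s,-.161,.0105,.024)
cv2.imwrite(f"pics/e{k}.png",cv2.resize(bot.read_camera("scene")["img"][150:330,90:310,::-1],None,fx=3.6,fy=3.3,interpolation=cv2.INTER_CUBIC))
E
python3 look2.py 7
```

```text
[ 0.5459 -0.0505  0.0239]
bar-frame TCP -0.1658 0.0105 tilt [ 4.e-04 -2.e-03 -1.e+00]
turn units [ 0.001 -0.019  0.003] shift after turn [-0.    -0.161 -0.004]
turn units [ 3.0000e-02  2.0000e-03 -2.9997e+01] shift after turn [ 0.     0.161 -0.004]
shift units now [-0.    -0.161 -0.004] F [-3.73 -1.58  3.81] w 0.448 t 8.62 q6 1.19
toolx in bar 0.0003031937291731783 -0.999997907763804
```

View pics/e7.png

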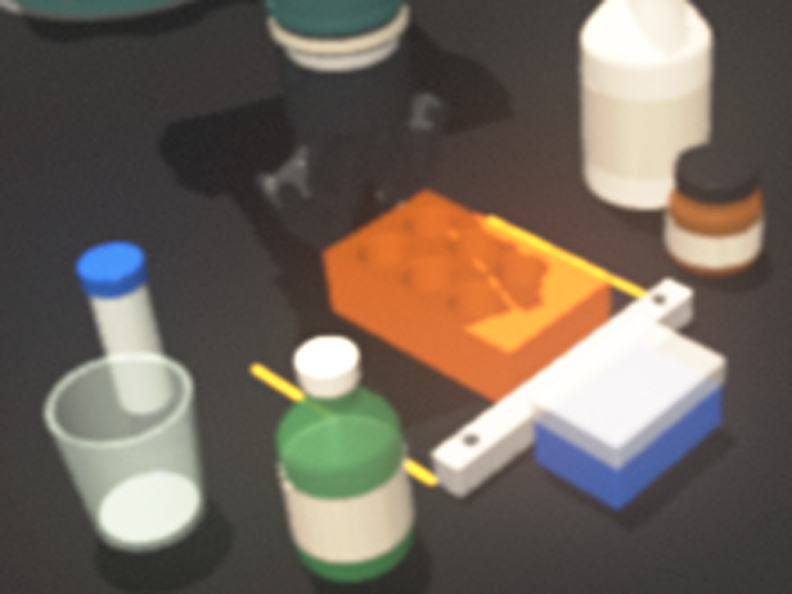

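The rack follows squarely with about 4 N of friction and about 5 mm to go. I'll make small rows and watch the force.

Call:
{"fn": "arm_command", "kwargs": {
  "steps": [0, -0.07, 0, 0, 0, 0, 0.45, 0, -0.07, 0, 0, 0, 0, 0.45]
}}

```text
time: 8.93
tool_pos: [0.5496, -0.0495, 0.0238]
tcp_rot: [2.477, -1.931, 0.002]
wrist_force: [-3.2, -1.0, 3.6]
width: 0.451
```

Call:
{"fn": "arm_command", "kwargs": {
  "steps": [0, -0.04, 0, 0, 0, 0, 0.45]
}}

```text
time: 9.05
tool_pos: [0.5508, -0.0492, 0.0238]
tcp_rot: [2.477, -1.931, 0.003]
wrist_force: [-2.9, -0.8, 4.1]
width: 0.448
```

Call:
{"fn": "arm_command", "kwargs": {
  "steps": [0, -0.04, 0, 0, 0, 0, 0.45]
}}

```text
time: 9.18
tool_pos: [0.5518, -0.0489, 0.0238]
tcp_rot: [2.477, -1.931, 0.002]
wrist_force: [-6.8, -1.2, 7.1]
width: 0.454
```

Call:
{"fn": "arm_command", "kwargs": {
  "steps": [0, -0.03, 0, 0, 0, 0, 0.45]
}}

```text
time: 9.3
tool_pos: [0.5518, -0.0489, 0.0238]
tcp_rot: [2.476, -1.929, 0.0]
wrist_force: [-8.7, -2.3, 8.1]
width: 0.453
```

Call:
{"fn": "arm_command", "kwargs": {
  "steps": [0, -0.03, 0, 0, 0, 0, 0.45]
}}

```text
time: 9.43
tool_pos: [0.5518, -0.0489, 0.0238]
tcp_rot: [2.475, -1.928, -0.002]
wrist_force: [-10.4, -4.0, 11.0]
width: 0.448
```

```bash
python3 look2.py 8; python3 - <<'E'
from workcell import bot
print(bot.read_state()["torque"])
E
```

```text
[ 0.5518 -0.0489  0.0238]
bar-frame TCP -0.1597 0.0105 tilt [-0.0037 -0.0025 -1.    ]
turn units [ 0.04  -0.015  0.005] shift after turn [ 0.001  0.042 -0.005]
turn units [ 2.3000e-02  6.3000e-02 -2.9994e+01] shift after turn [-0.001 -0.042 -0.005]
shift units now [ 0.001  0.042 -0.005] F [-10.39  -3.98  11.05] w 0.448 t 9.43 q6 1.195
toolx in bar 0.0005726998146496052 -0.9999986335297729
[-0.47222312  1.18341495 -0.01044385]
```

View pics/e8.png

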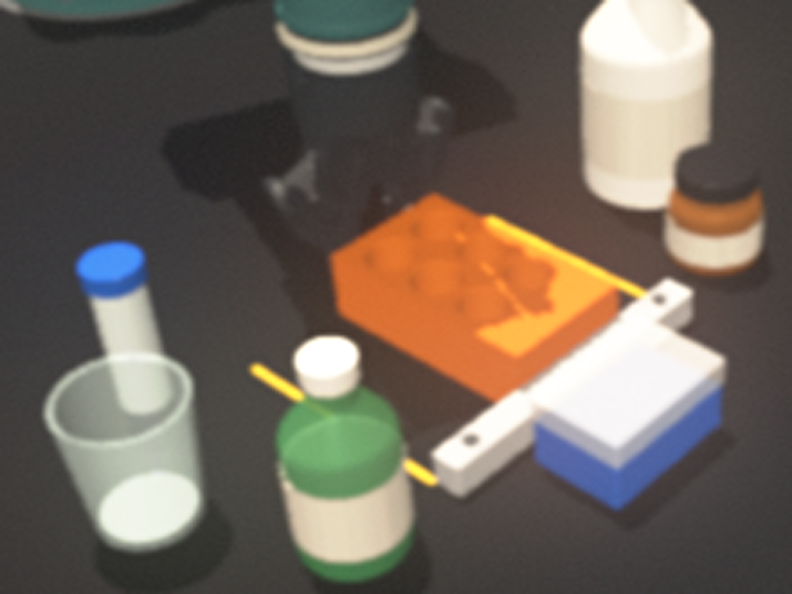

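The TCP has stopped at -0.160 and the force is rising, so the rack is on the bar. I'll press a little more to square it up.

Call:
{"fn": "arm_command", "kwargs": {
  "steps": [0, -0.06, 0, 0, 0, 0, 0.45, 0, -0.06, 0, 0, 0, 0, 0.45]
}}

```text
time: 9.72
tool_pos: [0.5518, -0.0489, 0.0238]
tcp_rot: [2.471, -1.924, -0.011]
wrist_force: [-23.8, -9.1, 23.4]
width: 0.451
```

Call:
{"fn": "arm_command", "kwargs": {
  "steps": [0, -0.06, 0, 0, 0, 0, 0.45, 0, 0, 0, 0, 0, 0, 0.45]
}}

```text
time: 9.98
tool_pos: [0.5518, -0.0489, 0.0239]
tcp_rot: [2.469, -1.923, -0.014]
wrist_force: [-25.6, -9.1, 25.7]
width: 0.45
```

```bash
python3 look2.py 9; python3 - <<'E'
from workcell import bot
import cv2
print(bot.read_state()["torque"])
a=bot.read_camera("wrist")["img"][:,:,::-1];cv2.imwrite("pics/w9.png",cv2.resize(a,(768,576)))
a=bot.read_camera("scene")["img"][220:290,210:290,::-1];cv2.imwrite("pics/z9.png",cv2.resize(a,None,fx=8,fy=8,interpolation=cv2.INTER_CUBIC))
E
```

```text
[ 0.5518 -0.0489  0.0239]
bar-frame TCP -0.1598 0.0106 tilt [-0.0147 -0.004  -0.9999]
turn units [ 0.146 -0.002  0.011] shift after turn [ 0.004  0.041 -0.005]
turn units [ 4.0000e-03  2.2900e-01 -2.9988e+01] shift after turn [-0.004 -0.041 -0.005]
shift units now [ 0.004  0.041 -0.004] F [-25.59  -9.07  25.66] w 0.45 t 9.97 q6 1.199
toolx in bar 0.0011927889094192228 -0.9999992619391573
[-1.37311954  3.34365472 -0.13825365]
```

View pics/w9.png

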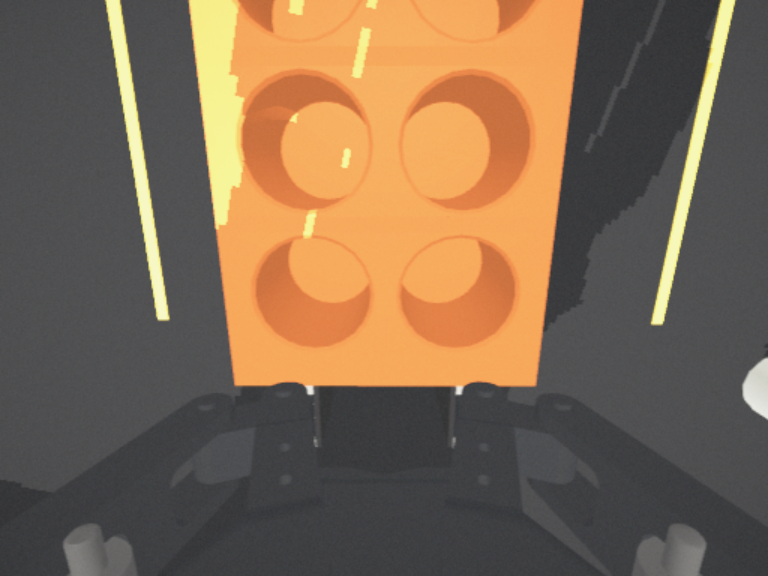

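View pics/z9.png

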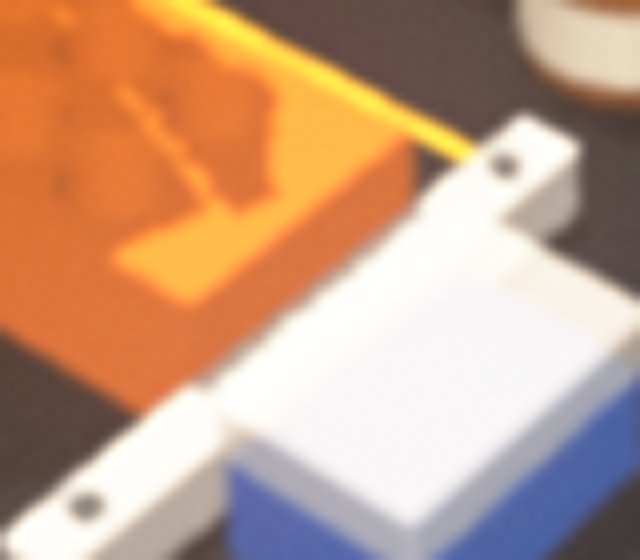

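The rack front is flush along the bar, with an even dark seam at (215,380)-(415,195). I'll back straight off, then rise.

Call:
{"fn": "arm_command", "kwargs": {
  "steps": [0, 0.1, 0, 0, 0, 0, 0.45, 0, 0.2, 0, 0, 0, 0, 0.45, 0, 0.5, 0, 0, 0, 0, 0.45, 0, 0.7, 0, 0, 0, 0, 0.45, 0, 0.8, 0, 0, 0, 0, 0.45, 0, 0, -0.8, 0, 0, 0, 0.45, 0, 0, -0.9, 0, 0, 0, 0.45, 0, 0, -0.9, 0, 0, 0, 0.45, 0, 0, -0.9, 0, 0, 0, 0.45, 0, 0, 0, 0, 0, 0, 0.45]
}}

```text
time: 11.38
tool_pos: [0.494, -0.0641, 0.1312]
tcp_rot: [-2.476, 1.93, -0.011]
wrist_force: [-0.2, 0.5, 0.4]
width: 0.446
```

```bash
python3 - <<'E'
from h import *;from workcell import bot
import cv2,pickle
d={"s":bot.read_state()};print(d["s"]["tool_pos"],d["s"]["wrist_force"])
for n in("scene","side","wrist"):d[n]=bot.read_camera(n)
pickle.dump(d,open("cam10.pkl","wb"))
cv2.imwrite("pics/w10.png",cv2.resize(d["wrist"]["img"][:,:,::-1],(768,576)))
cv2.imwrite("pics/s10.png",cv2.resize(d["scene"]["img"][150:330,90:310,::-1],None,fx=3.6,fy=3.3,interpolation=cv2.INTER_CUBIC))
cv2.imwrite("pics/d10.png",cv2.resize(d["side"]["img"][130:280,190:350,::-1],None,fx=4,fy=4,interpolation=cv2.INTER_CUBIC))
E
```

```text
[ 0.4940165  -0.06411717  0.13116531] [-0.2379153   0.49453845  0.38512685]
```

View pics/s10.png

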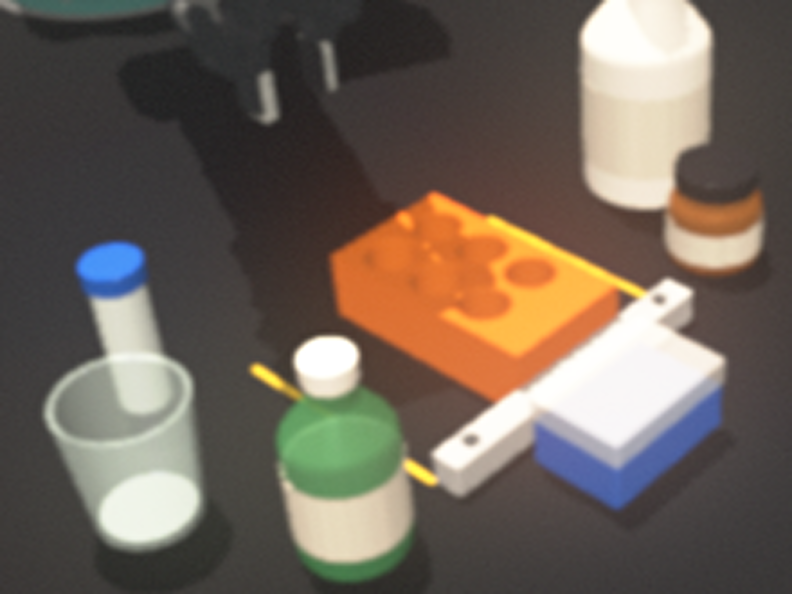

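View pics/d10.png

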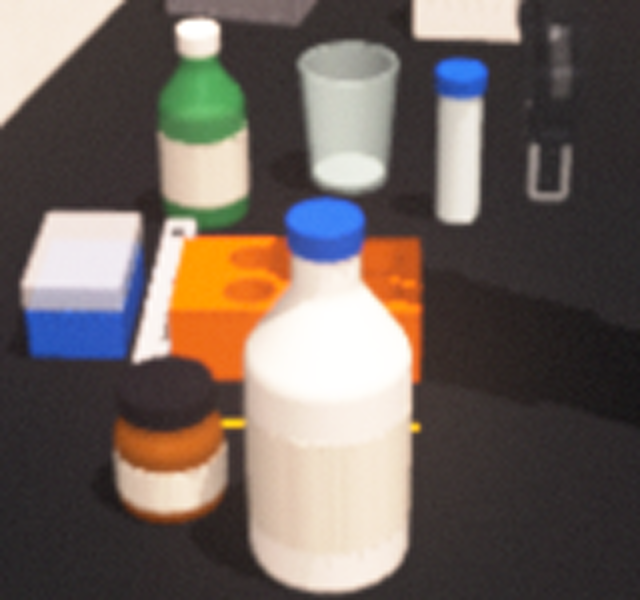

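View pics/w10.png

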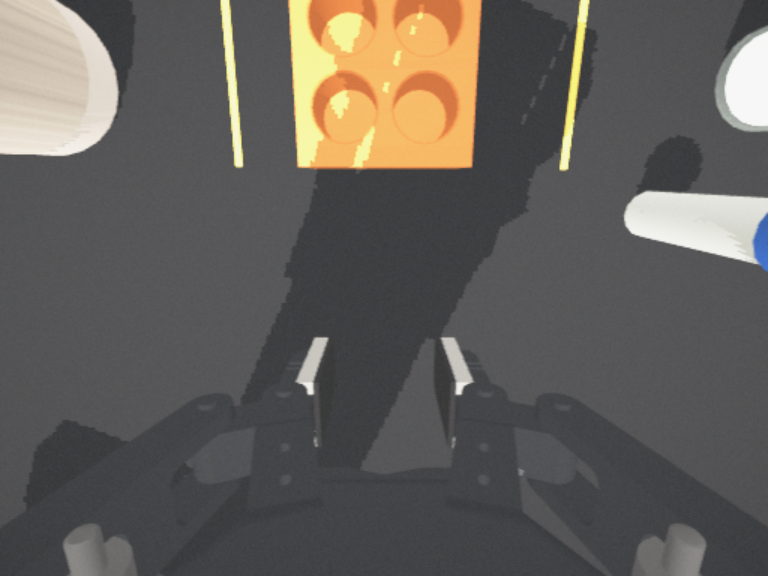

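```bash
python3 - <<'E'
from h import *;import pickle,cv2
d=pickle.load(open("cam10.pkl","rb"));d0=pickle.load(open("cam0.pkl","rb"));s=d["s"]
W=np.eye(4);W[:3,:3]=Ro.from_rotvec(s["tcp_rot"]).as_matrix();W[:3,3]=s["tool_pos"];c=d["wrist"];c["pose"]=W@c["T_tool_cam"]
u=np.array([np.cos(PSI),np.sin(PSI)]);R=np.array([u,[-u[1],u[0]]])
for n,px,z in[("rearL",(298,167),.05),("rearR",(472,167),.05),("lineL",(239,166),0),("lineR",(564,169),0)]:print(n,(R@(ray(c,(px[0]/1.5-.17,px[1]/1.5-.17),z)[:2]-BAR)).round(4))
S=lambda l:[(x/3.6+90-.36,y/3.3+150-.35) for x,y in l]
o=[("scene",[(0,-43,50),(150,-43,50),(150,43,50),(0,43,50),(0,-43,0)],S([(331,258),(517,356),(618,287),(433,191),(341,314)]))]
q,r=fit(d,o,[.53,-.05,.24]);p=place(q,[(0,0,0),(150,43,0),(150,-43,0)]);print(((p[:,:2]-BAR)@R.T).round(4),np.degrees(q[2]-PSI),np.abs(r).max())
# change map of neighbours
for n in("scene","side"):
    df=np.abs(d[n]["img"].astype(int)-d0[n]["img"]).max(2)
    print(n,[(k,int((df[y0:y1,x0:x1]>60).sum())) for k,(x0,x1,y0,y1) in ({"box":(238,292,248,302),"jar":(275,303,195,232),"big":(251,288,128,212),"green":(165,206,253,326),"tube":(110,136,223,257),"beaker":(103,146,258,316)} if n=="scene" else {"box":(195,226,182,220),"jar":(219,246,222,260),"big":(252,292,181,276),"green":(229,253,134,187),"tube":(299,312,145,186)}).items()])
E
```

```text
rearL [-0.1463  0.0534]
rearR [-0.1462 -0.0351]
lineL [-0.1445  0.1004]
lineR [-0.1461 -0.1041]
[[-0.1486  0.0112]
 [ 0.0016  0.0534]
 [ 0.0012 -0.0326]] -0.28647102710324823 1.0465005331704447
scene [('box', 198), ('jar', 0), ('big', 0), ('green', 55), ('tube', 0), ('beaker', 0)]
side [('box', 0), ('jar', 12), ('big', 398), ('green', 0), ('tube', 69)]
```

Everything reads flush to within about 1 mm, with relative yaw no more than 0.4°. There is plenty of time, so I'll check the seam closely from above with the wrist camera.

Call:
{"fn": "arm_command", "kwargs": {
  "steps": [0, 0, -0.8, 0, 0, 0, 0.45, 0, 0, -0.8, 0, 0, 0, 0.45, 0, -0.9, 0, 0, 0, 0, 0.45, 0, -0.9, 0, 0, 0, 0, 0.45, 0, -0.9, 0, 0, 0, 0, 0.45, 0, -0.9, 0, 0, 0, 0, 0.45, 0, -0.9, 0, 0, 0, 0, 0.45, 0, -0.7, 0, 0, 0, 0, 0.45, 0, 0, 0, 0, 0, 0, 0.45]
}}

```text
time: 12.65
tool_pos: [0.6433, -0.0252, 0.1746]
tcp_rot: [2.476, -1.929, -0.001]
wrist_force: [-0.4, 0.8, -0.3]
width: 0.451
```

```bash
python3 - <<'E'
from h import *;from workcell import bot
import cv2,pickle
s=bot.read_state();togo(s,0,0,.2);c=bot.read_camera("wrist");pickle.dump((s,c),open("cam11.pkl","wb"))
cv2.imwrite("pics/w11.png",cv2.resize(c["img"][:,:,::-1],(768,576),interpolation=cv2.INTER_CUBIC))
E
```

```text
bar-frame TCP -0.0652 0.0112 tilt [-0.002  -0.0017 -1.    ]
turn units [ 0.023 -0.011  0.009] shift after turn [ 0.373 -2.174 -0.847]
turn units [ 1.7000e-02  3.6000e-02 -2.9991e+01] shift after turn [-0.373  2.174 -0.847]
shift units now [ 0.376 -2.172 -0.852] F [-0.39  0.76 -0.32] w 0.451 t 12.65 q6 1.247
toolx in bar 0.0009317880122570849 -0.999998952417496
```

View pics/w11.png

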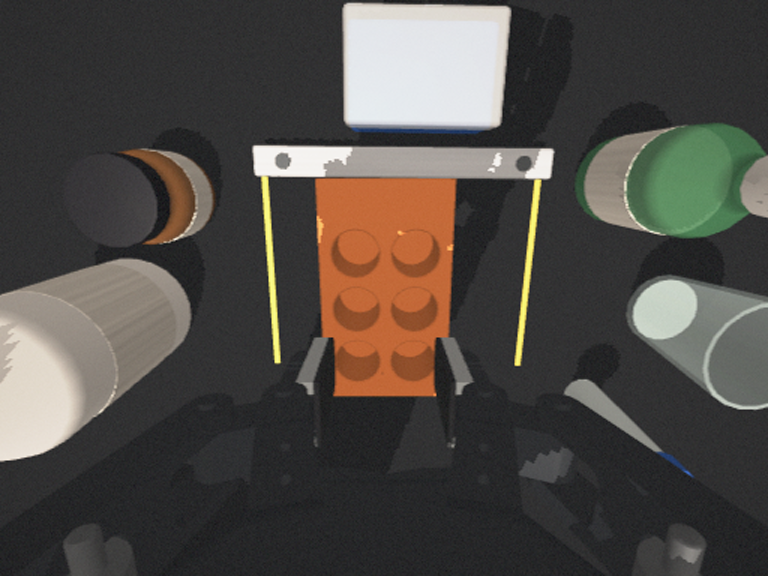

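```bash
python3 - <<'E'
from h import *;import pickle,cv2
s,c=pickle.load(open("cam11.pkl","rb"));im=c["img"]
a=im[90:140,165:375,::-1];cv2.imwrite("pics/z11.png",cv2.resize(a,None,fx=3.8,fy=8,interpolation=cv2.INTER_NEAREST))
R_=im[:,:,0].astype(float);B=im[:,:,2].astype(float)
# bar lower edge (bright->dark) outside rack; rack front edge: saturation R-B
g=im.astype(float).mean(2)
def sub(p,rows):
    d=np.diff(p);i=int(np.argmax(np.abs(d)));w=np.abs(d[max(0,i-2):i+3]);return rows[0]+(np.arange(max(0,i-2),max(0,i-2)+len(w))*w).sum()/w.sum()+.5
bx=[x for x in list(range(182,207))+list(range(308,352))];be=[sub(g[108:126,x],[108]) for x in bx]
rx=list(range(216,300));re=[sub((R_-B)[108:132,x],[108]) for x in rx]
from numpy import polyfit
for n,X,Y in(("bar",bx,be),("rack",rx,re)):
    f=polyfit(X,Y,1);res=np.array(Y)-np.polyval(f,X);k=np.abs(res)<1;f=polyfit(np.array(X)[k],np.array(Y)[k],1);print(n,f,np.degrees(np.arctan(f[0])),k.sum(),len(X),np.polyval(f,[212,302]))
f=polyfit(range(226,290),[sub((R_-B)[255:275,x],[255]) for x in range(226,290)],1);print("rear",f,np.degrees(np.arctan(f[0])))
E
```

```text
bar [8.60778074e-03 1.15639944e+02] 0.493177327042866 66 69 [117.46479336 118.23949363]
rack [2.50136626e-03 1.17742031e+02] 0.14331743063268884 84 84 [118.27232019 118.49744315]
rear [-5.47313198e-04  2.63869587e+02] -0.03135873316505428
```

View pics/z11.png

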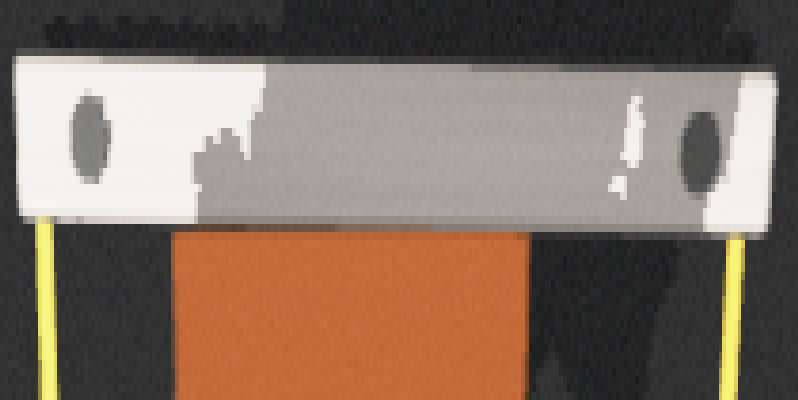

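The wrist view shows everything standing. The rack is well inside the bar ends, but it sits about 0.4° off the bar, leaving a gap of about 0.7 mm at the left corner. I'll mend that with one more gentle push, with the tool yawed to match the bar.

Call:
{"fn": "arm_command", "kwargs": {
  "steps": [0, 0.9, 0, 0, 0, 0.08, 0.45, 0, 0.9, 0, 0, 0, 0, 0.45, 0, 0.9, 0, 0, 0, 0, 0.45, 0, 0.9, 0, 0, 0, 0, 0.45, 0, 0.9, 0, 0, 0, 0, 0.45, 0, 0.67, 0, 0, 0, 0, 0.45, 0, 0, 0.9, 0, 0, 0, 0.45, 0, 0, 0.9, 0, 0, 0, 0.45, 0, 0, 0, 0, 0, 0, 0.45]
}}

```text
time: 13.82
tool_pos: [0.4897, -0.0623, 0.1204]
tcp_rot: [2.466, -1.94, -0.005]
wrist_force: [-0.4, 0.4, 0.3]
width: 0.447
```

```bash
python3 - <<'E'
from h import *;from workcell import bot
togo(bot.read_state(),-.17,.0105,.024)
E
```

```text
bar-frame TCP -0.2232 0.0127 tilt [-4.9e-03 -9.0e-04 -1.0e+00]
turn units [ 0.047  0.002 -0.081] shift after turn [ 0.074 -1.773  3.215]
turn units [ 4.0000e-03 -7.4000e-02  2.9919e+01] shift after turn [-0.074  1.773  3.215]
shift units now [ 0.06  -1.789  3.206] F [-0.42  0.38  0.32] w 0.447 t 13.82 q6 1.158
toolx in bar -0.008456990105411148 -0.9999642107230631
```

Call:
{"fn": "arm_command", "kwargs": {
  "steps": [0.05, 0, 0.8, 0.05, 0, 0, 0.45, 0, 0, 0.8, 0, 0, 0, 0.45, 0, 0, 0.8, 0, 0, 0, 0.45, 0, 0, 0.8, 0, 0, 0, 0.45, 0, -0.6, 0, 0, 0, 0, 0.45, 0, -0.6, 0, 0, 0, 0, 0.45, 0, -0.4, 0, 0, 0, 0, 0.45, 0, -0.15, 0, 0, 0, 0, 0.45, 0, 0, 0, 0, 0, 0, 0.45]
}}

```text
time: 14.95
tool_pos: [0.545, -0.0516, 0.0275]
tcp_rot: [-2.468, 1.939, -0.008]
wrist_force: [0.0, 1.0, 0.4]
width: 0.453
```

Call:
{"fn": "arm_command", "kwargs": {
  "steps": [0, -0.1, 0, 0, 0, 0, 0.45, 0, -0.1, 0, 0, 0, 0, 0.45]
}}

```text
time: 15.2
tool_pos: [0.55, -0.0503, 0.0271]
tcp_rot: [-2.467, 1.94, -0.007]
wrist_force: [-0.2, -0.0, 0.6]
width: 0.451
```

```bash
python3 - <<'E'
from h import *;from workcell import bot
togo(bot.read_state(),-.16,.0105,.024)
E
```

```text
bar-frame TCP -0.1619 0.0096 tilt [ 5.4e-03 -7.0e-04 -1.0e+00]
turn units [-0.048 -0.019 -0.08 ] shift after turn [-0.029 -0.062  0.102]
turn units [-2.900e-02  7.600e-02  2.992e+01] shift after turn [0.029 0.062 0.102]
shift units now [-0.03  -0.062  0.103] F [-0.2  -0.02  0.57] w 0.451 t 15.2 q6 1.196
toolx in bar -0.008405600664963703 -0.9999628269835367
```

Call:
{"fn": "arm_command", "kwargs": {
  "steps": [0, -0.05, 0, 0, 0, 0, 0.45, 0, -0.04, 0, 0, 0, 0, 0.45]
}}

```text
time: 15.45
tool_pos: [0.5519, -0.0498, 0.027]
tcp_rot: [-2.469, 1.941, -0.005]
wrist_force: [-4.7, -1.5, 3.7]
width: 0.45
```

Call:
{"fn": "arm_command", "kwargs": {
  "steps": [0, -0.05, 0, 0, 0, 0, 0.45, 0, -0.05, 0, 0, 0, 0, 0.45]
}}

```text
time: 15.7
tool_pos: [0.552, -0.0493, 0.0265]
tcp_rot: [2.469, -1.939, -0.002]
wrist_force: [-12.8, -4.2, 11.1]
width: 0.45
```

Call:
{"fn": "arm_command", "kwargs": {
  "steps": [0, -0.05, 0, 0, 0, 0, 0.45, 0, 0, 0, 0, 0, 0, 0.45]
}}

```text
time: 15.95
tool_pos: [0.552, -0.0491, 0.0263]
tcp_rot: [2.468, -1.937, -0.006]
wrist_force: [-14.1, -3.7, 10.5]
width: 0.449
```

Call:
{"fn": "arm_command", "kwargs": {
  "steps": [0, 0.1, 0, 0, 0, 0, 0.45, 0, 0.2, 0, 0, 0, 0, 0.45, 0, 0.5, 0, 0, 0, 0, 0.45, 0, 0.7, 0, 0, 0, 0, 0.45, 0, 0.8, 0, 0, 0, 0, 0.45, 0, 0, -1, 0, 0, 0, 0.45, 0, 0, -1, 0, 0, 0, 0.45, 0, 0, -1, 0, 0, 0, 0.45, 0, 0, -1, 0, 0, 0, 0.45, 0, 0, -1, 0, 0, 0, 0.45]
}}

```text
time: 17.2
tool_pos: [0.4887, -0.0649, 0.1778]
tcp_rot: [-2.467, 1.94, -0.009]
wrist_force: [0.0, 0.5, -0.4]
width: 0.451
```

Call:
{"fn": "arm_command", "kwargs": {
  "steps": [0, -0.9, 0, 0, 0, 0, 0.45, 0, -0.9, 0, 0, 0, 0, 0.45, 0, -0.9, 0, 0, 0, 0, 0.45, 0, -0.9, 0, 0, 0, 0, 0.45, 0, -0.9, 0, 0, 0, 0, 0.45, 0, -0.5, 0, 0, 0, 0, 0.45, 0, 0, 0, 0, 0, 0, 0.45]
}}

```text
time: 18.08
tool_pos: [0.6353, -0.0294, 0.1775]
tcp_rot: [-2.468, 1.94, -0.008]
wrist_force: [-0.2, -0.3, 0.6]
width: 0.449
```

```bash
python3 - <<'E'
from h import *;from workcell import bot
import cv2,pickle
s=bot.read_state();togo(s,0,0,.2);c=bot.read_camera("wrist");pickle.dump((s,c),open("cam12.pkl","wb"))
im=c["img"];big=cv2.resize(im[:,:,::-1],(768,576),interpolation=cv2.INTER_CUBIC)
a=cv2.resize(im[90:140,165:375,::-1],(768,300),interpolation=cv2.INTER_NEAREST);cv2.imwrite("pics/w12.png",np.vstack([big[:290],a]))
g=im.astype(float);R_=g[:,:,0]-g[:,:,2];g=g.mean(2)
def sub(p,o):
    d=np.abs(np.diff(p));i=int(np.argmax(d));j=max(0,i-2);w=d[j:i+3];return o+(np.arange(j,j+len(w))*w).sum()/w.sum()+.5
def line(M,X,a,b):
    X=np.array(X);Y=np.array([sub(M[a:b,x],a) for x in X]);f=np.polyfit(X,Y,1)
    for _ in range(3):k=np.abs(Y-np.polyval(f,X))<.8;f=np.polyfit(X[k],Y[k],1)
    return np.degrees(np.arctan(f[0])).round(3),np.polyval(f,[212,302]).round(2),k.sum(),len(X)
print("bar",line(g,list(range(185,207))+list(range(308,350)),106,128));print("rack",line(R_,range(218,298),106,134));print("rear",line(R_,range(228,286),250,280))
E
```

```text
bar-frame TCP -0.074 0.0092 tilt [ 5.5e-03 -8.0e-04 -1.0e+00]
turn units [-0.049 -0.02  -0.074] shift after turn [ 0.305 -2.468 -0.751]
turn units [-0.031  0.077 29.926] shift after turn [-0.305  2.468 -0.751]
shift units now [ 0.288 -2.474 -0.738] F [-0.19 -0.27  0.62] w 0.449 t 18.07 q6 1.247
toolx in bar -0.007744517096165235 -0.9999679177591632
bar (np.float64(0.113), array([110.15, 110.33]), np.int64(64), 64)
rack (np.float64(-0.145), array([109.86, 109.64]), np.int64(80), 80)
rear (np.float64(-0.351), array([256.4 , 255.85]), np.int64(58), 58)
```

View pics/w12.png

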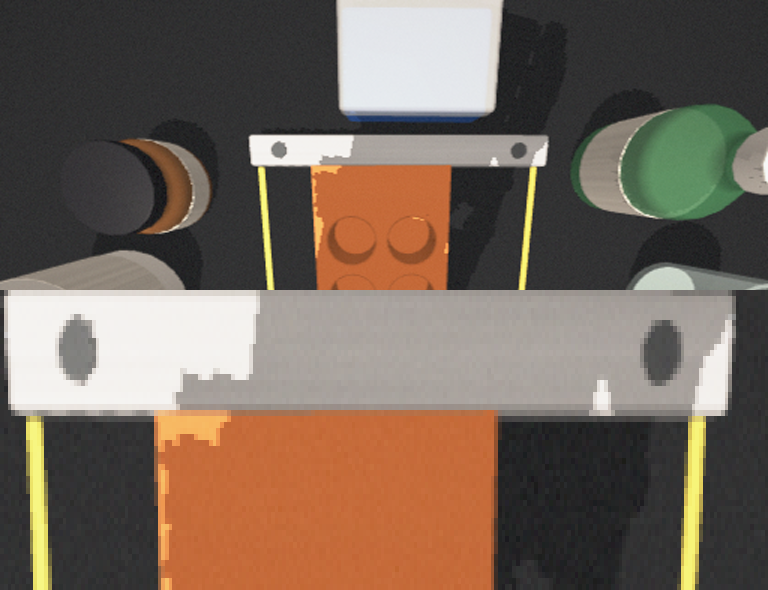

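```bash
python3 - <<'E'
from workcell import bot
import cv2
c=bot.read_camera("scene");cv2.imwrite("pics/f.png",cv2.resize(c["img"][:,:,::-1],(768,576)))
print(bot.read_state()["wrist_force"],bot.read_state()["time"])
E
```

```text
[-0.58328262  0.46746772  0.85468289] 18.175
```

View pics/f.png

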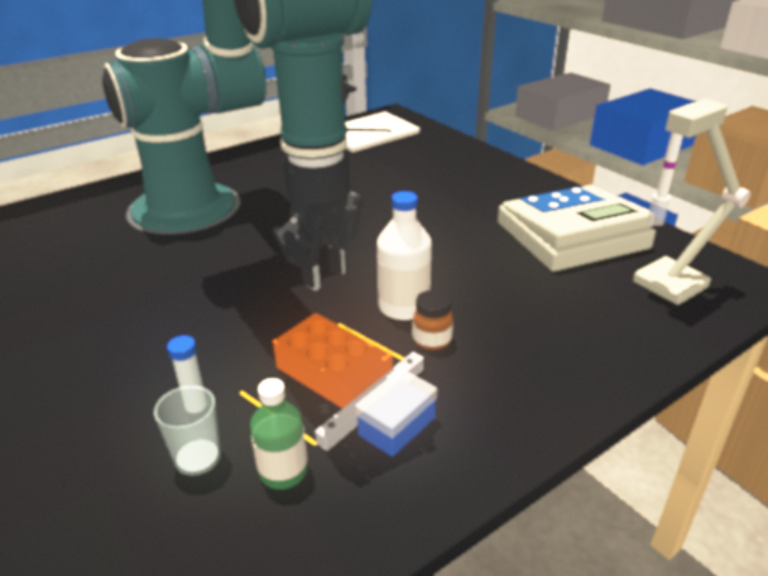

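The final picture shows the rack lying flat against the bar, holes up. All six other items are where they started, e.g. the green bottle at (280,440) and the jar at (433,320), and the gripper is clear.

```bash
python3 -c "
from workcell import bot
print(bot.finish_job())"
```

```text
the job is handed in; nothing more can be done
None
```

I tipped the rack over towards the bar by pushing near its top with two spread fingertips. I then pushed it square along the bench until it met the bar, and handed the job in at about 18 s. No grasping or lifting was used, and the highest force readings while pressing against the bar were about 26 N horizontally and 26 N vertically.

**Last checks:**
- **Pose:** the rack lies flat on its base with its holes up, and its front corners are at about +53 and −33 mm along the bar, inside its ±100 mm ends.
- **Flushness:** no gap to the bar shows in the last view from above.
- **Other items:** the bottles, jar, beaker, tube and tip box look as they did at the start, and the gripper was clear of everything.

**What disagreed:**
- **Remaining skew:** the angle measurements still put the rack 0.25–0.45° off the bar, which is about 0.5 mm across its front end. A second push, with the tool turned to match the bar, barely changed this. It is near the limit of what the images resolve.
- **Front position:** a fit to the scene image placed the front end 1–2 mm past the bar face, which cannot be so and is within the calibration error.

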